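Feed the long pipe plug down the chute, thread first

TASK

Feed the long iron pipe plug into the open upper mouth of the sloping zinc chute, threaded end leading, so that it slides down under both wire hoops and comes to rest against the stop plate at the bottom with its threaded end on the plate and its square head uphill. Leave the short plug where it lies.

Things in the scene. Friction and masses are not known exactly. Their poses are not given: they have to be found in the camera images.
- long_plug: The longer of two dark iron pipe plugs, lying on its side, pointing anywhere. Sizes in mm: round threaded body, diameter 34, length 52, then a worn, paler square head 24 x 24 x 24; 76 overall, 0.25 kg. Origin on its long axis at mid length, near its centre of mass, 17 above the bench; the round body reaches from 14 on the head side of it to 38 on the other. x points to the threaded end.
- long_plug_tip (a point): Centre of the flat end face of the long plug's threaded end, 38 along its x axis from long_plug.
- short_plug: The other iron pipe plug, not wanted: round body also of diameter 34 but only 22 long, square head 20 x 20 x 12; 34 overall. Lies on its side; origin on its axis at mid length.
- chute: Fixed V-shaped zinc chute on a stand, steep enough for a plug to slide, 291 long. Origin on the bench below its middle; x points level downhill, y across, z up. The V's sides rise 25 degrees; its bottom line falls at 28 degrees: 193 high at x = -146, 115 at x = 0, 38 at x = 146. Two thin wire hoops over it at x = 52 and 132, 55 clear of the bottom line. A plug lying in the V has its axis 19 off that line.
- chute_mouth (a point): Feeding point on the V's bottom line in the open mouth, at x = -84, 160 above the bench. Mouth: x from -146 to -18, open above and at its upper end, sides reach 68 across each way and 36 above the bottom line. A plug held level along the chute and centred here clears the V with its axis 50 to 60 above this point; let go, it drops in and slides.
- chute_stop (a point): On the face of the steel stop plate that closes the lower end (x = 155, z = 54 in the chute's frame): where the centre of the plug's leading end face comes to rest.
There are look-alikes about, which are no part of the job. There is more than one size of the long_plug; the one meant has the size given above.

How it is judged:
By the outcome, as a careful person would: the job done as asked, in the order asked, and still so for the second after the job is handed in, with the robot touching nothing.
It also fails if it takes over 38 s, if anything falls off the work surface, if the arm or the gripper's body presses on something with over 40 N, if the wrist force passes 120 N, or if a joint passes its speed limit or range.

ROBOT

A 6-joint arm with a two-finger parallel gripper is mounted at the origin on the work surface. World frame = base frame: x ahead of the robot, y to its left, z up, the work surface at z = 0. Lengths are in m, angles in degrees, forces in N, time in s.
With the tool pointing down it reaches from about 0.4 to 0.825 m from the base axis. Payload 7 kg.
Tool frame: the origin (TCP) lies on the centre line of the jaws, within the pads' length; the fingertips stand 8 mm ahead of it and the grasp point (between the pads) lies 11 mm behind it; z points along the fingers, y is the line along which they close (so a half turn about z gives the same grasp; the last joint's range is limited). The gripper opens to 88 mm and grips with 3 to 60 N. Pads are 19 mm wide; open, the fingers measure 130 mm over their backs; the gripper's body (78 mm by 193 mm) begins 47 mm behind the grasp point.
Start: joints at [-58.493, 20.546, 0.682, 0, -70.136, -16.507], TCP at [0.175, -0.652, 0.235] pointing down, gripper open.
Joint ranges: [-176.03, 176.03], [-82.01, 121.73], [-58.28, 71.71], [-173.87, 95.51], [-174.79, -0.11], [-173.66, 173.66]. Speed limits (degrees/s): [136.94, 136.94, 172.46, 180, 180, 180].

INTERFACE

Orientations are given as [roll, pitch, yaw] about the fixed x, y, z axes, in that order (R = Rz(yaw) Ry(pitch) Rx(roll)).
In Python, from plant import telemetry, viewer, close_job, models gives the robot as it stands.
- The arm moves only by the shell command python3 -m handwheel 'ROWS' [FORCE]. ROWS is JSON, a list of rows, each an object with "grip": the closure, from -1 (fully open) to 1 (shut); "travel": the shift along the tool's x, y, z as a fraction of full scale, a list of three; "spin": the turn about the tool's z as a fraction of full scale. A call has 1 to 8 rows; each row shifts and turns the commanded pose from where the row before left it, along the tool's axes as they then stand; what a row does not reach is not made up. Full scale, the value 1, is 0.025 m for a shift and 5 degrees for a turn. A row lasts 1/8 s, in which the tool goes at most 62.5 mm and 10.7 degrees, less where a joint would pass 70% of its speed; a pose out of reach is approached as far as the arm can. A call with a number of a shift or a turn outside -1 to 1 is refused whole. A call with a gripper value outside its range is refused whole. The fingers move at their own pace and stop on an object; FORCE is the grip in N (left out, the last holds). Time passes only in rows, so rows that do not move let the fingers close. It gives the time, the measured TCP pose, the force, the opening and the grip force at its end, in the units of the state.
- telemetry.get_state(): the state, without advancing time (a new reading comes with each control period).
- viewer.capture(name): name is "scene" or "side" or "wrist"; returns the picture (420x560x3 uint8, red, green, blue); there is no depth.
- viewer.calibration(name): a dict with "fx", "fy", "cx", "cy" (pixels), "T" (4x4, takes a point from camera to world coordinates); the wrist camera has in their place "T_tool_cam" (4x4, takes a point from camera to tool coordinates, whose origin is the TCP and whose axes are the flange's). Camera axes: x right, y down, z forward; pixel columns grow to the right and rows downward; lengths in m; the calibration is good to about 2 mm. A picture is of the moment at which its call begins: read the wrist's pose just before it. calibration takes no time and is no camera call.
- close_job(): hands the job in; it is judged then, once.
Trained networks look in the newest picture that a camera, given by its name, has taken for a name from the list of things; names that differ only in an ending like _2 or _b are one class to them, and where a whole thing is asked for, a point or a joint stands for the part that bears it (a point fixed in the world has none). Each returns a list of dicts, best first, with "p" (0 to 1); they miss things now and then, are a little off and sometimes report something else, mostly with a low value. They report only what shows in the picture. A call takes as long as a camera call. They do not tell look-alikes from the thing itself.
- models.find_in(camera, thing): "position" ([column, row] in pixels, amid what is visible of it).
The state is a dict: "time_s": time; "joints": joint angles; "qd": joint speeds; "joint_torque": joint torques, N m; "tcp_pos": TCP position; "eef_rot": TCP orientation; "contact_force": force on the tool from outside, world axes, zero at the start; "moment": the same for the moment, N m; "gripper_width": finger opening in m; "gripper_force": force on a finger pad.
Only numpy, scipy, OpenCV 4.12 (cv2) and the standard library are available. Lean on these libraries where they do the work, as an engineer would, in place of code of your own. Each camera call takes 0.05 s, during which the arm holds its last target. There are 200 camera calls.

## Working session

There is one attempt and no reset: what is moved stays moved. The work goes in short steps, Python scripts to look and compute and a shell command to move; the robot and the scene stay as the last step left them, time stands still between calls to the robot, and variables do not carry over. Pictures are saved under pics/ and viewed, at most 10 in all, crops included, and the job is handed in when it is done.

```bash
ls; mkdir -p pics; cat > h.py <<'E'
import numpy as np, cv2
from plant import telemetry, viewer, models
from scipy.spatial.transform import Rotation as R
def camT(n,s=None):
    c=viewer.calibration(n)
    if 'T' in c: return c,np.array(c['T'])
    s=s or telemetry.get_state(); T=np.eye(4); T[:3,:3]=R.from_euler('xyz',s['eef_rot'],degrees=True).as_matrix(); T[:3,3]=s['tcp_pos']
    return c,T@np.array(c['T_tool_cam'])
def ray(n,px,z,s=None):
    c,T=camT(n,s); d=T[:3,:3]@np.array([(px[0]-c['cx'])/c['fx'],(px[1]-c['cy'])/c['fy'],1]); o=T[:3,3]
    return o+d*(z-o[2])/d[2]
def proj(n,P,s=None):
    c,T=camT(n,s); p=np.linalg.inv(T)@np.append(P,1); return [c['fx']*p[0]/p[2]+c['cx'],c['fy']*p[1]/p[2]+c['cy']]
def cap(n,f):
    im=viewer.capture(n); cv2.imwrite(f'pics/{f}.png',im[:,:,::-1]); return im
E
python3 - <<'E'
from h import *
s=telemetry.get_state(); print(s['time_s'],s['tcp_pos'],s['eef_rot'],s['contact_force'],s['gripper_width'])
a=cap('scene','scene');b=cap('side','side')
w=cap('wrist','wrist')
cv2.imwrite('pics/both.png',cv2.resize(np.hstack([a,b])[:,:,::-1],(800,300)))
for n in ('scene','side','wrist'):
  c,T=camT(n); print(n,c['fx'],T.round(2).tolist())
  for t in ('long_plug','short_plug','long_plug_tip','chute','chute_mouth','chute_stop'):
    try: print(n,t,[([round(v) for v in d['position']],round(d['p'],2),ray(n,d['position'],.017).round(3).tolist()) for d in models.find_in(n,t)])
    except Exception as e: print(t,e)
print(telemetry.get_state()['time_s'])
E
```

```text
pics
0.0 [ 0.17456204 -0.65154151  0.23364057] [ 1.79906446e+02 -6.93259636e-03 -1.65005867e+02] [-0.49720984  0.64230566  0.01723249] 0.08725120521379236
scene 403.09296308725413 [[0.2, 0.64, -0.74, 1.36], [0.98, -0.13, 0.15, -0.09], [0.0, -0.75, -0.66, 0.81], [0.0, 0.0, 0.0, 1.0]]
scene long_plug [([400, 254], 0.61, [0.719, 0.375, 0.017]), ([396, 201], 0.58, [0.512, 0.456, 0.017]), ([369, 225], 0.53, [0.598, 0.336, 0.017])]
scene short_plug []
scene long_plug_tip [([400, 250], 0.96, [0.706, 0.379, 0.017]), ([398, 204], 0.85, [0.527, 0.456, 0.017]), ([372, 222], 0.59, [0.585, 0.349, 0.017])]
scene chute [([175, 243], 0.91, [0.556, -0.21, 0.017])]
scene chute_mouth [([173, 243], 0.57, [0.556, -0.215, 0.017])]
scene chute_stop [([172, 244], 0.72, [0.561, -0.218, 0.017])]
side 398.3418381862906 [[-0.95, -0.22, 0.21, 0.4], [-0.3, 0.67, -0.68, 0.67], [0.01, -0.71, -0.7, 0.73], [0.0, 0.0, 0.0, 1.0]]
side long_plug [([239, 398], 0.97, [0.546, 0.443, 0.017]), ([169, 330], 0.97, [0.722, 0.365, 0.017])]
side short_plug [([305, 153], 0.63, [0.62, -0.268, 0.017]), ([315, 283], 0.48, [0.479, 0.172, 0.017])]
side long_plug_tip [([236, 401], 0.85, [0.548, 0.448, 0.017]), ([169, 329], 0.85, [0.724, 0.363, 0.017]), ([235, 334], 0.76, [0.597, 0.335, 0.017])]
side chute [([306, 159], 0.85, [0.611, -0.243, 0.017])]
side chute_mouth [([308, 155], 0.71, [0.61, -0.261, 0.017]), ([234, 332], 0.45, [0.601, 0.332, 0.017])]
side chute_stop [([306, 156], 0.78, [0.613, -0.257, 0.017])]
wrist 356.0546274185307 [[-0.26, 0.93, 0.26, 0.1], [0.97, 0.25, 0.07, -0.67], [0.0, 0.27, -0.96, 0.39], [0.0, 0.0, 0.0, 1.0]]
wrist long_plug []
wrist short_plug []
wrist long_plug_tip []
wrist chute []
wrist chute_mouth []
wrist chute_stop []
1.05
```

View pics/scene.png

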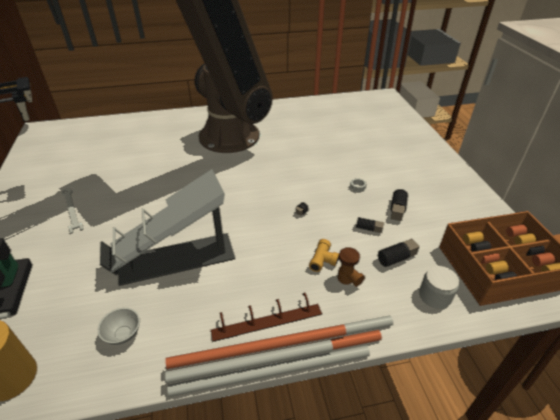

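View pics/side.png

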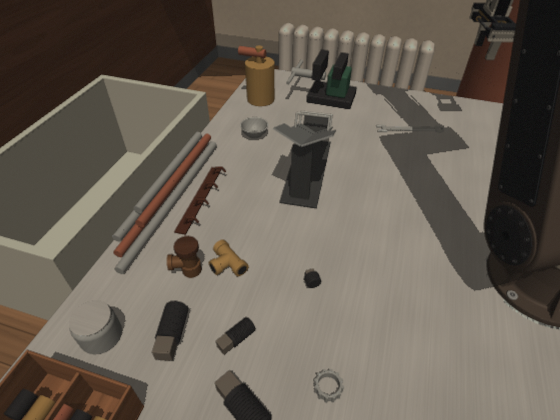

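The scene shows four dark plugs. In scene pixels they are A (398,252), B (398,203), C (369,225) and a short one at (302,209). In the side view they sit at A (170,330), B (243,398), C (235,334) and short (313,278). The chute's high end is at scene (220,185) and its low end at (105,255). I'll rectify the candidates to measure them and enlarge the chute.

```bash
python3 - <<'E'
from h import *
# rectified at z=.017, 1 px = 1mm, x .47...77 -> rows, y .13...50 -> cols
def rect(n,f):
    im=cv2.imread(f'pics/{f}.png'); w=[(.47,.25),(.77,.25),(.77,.52),(.47,.52)]
    src=np.float32([proj(n,[x,y,.017]) for x,y in w]); k=1.45
    dst=np.float32([((y-.25)*1000*k,(x-.47)*1000*k) for x,y in w])
    return cv2.warpPerspective(im,cv2.getPerspectiveTransform(src,dst),(int(270*k),int(300*k)),flags=cv2.INTER_CUBIC)
o=np.hstack([rect('side','side'),rect('scene','scene')]); o=cv2.convertScaleAbs(o,alpha=1.6,beta=20)
for i in range(0,o.shape[0],int(72.5)): cv2.putText(o,f'{.47+i/1450:.2f}',(0,i+8),0,.35,(0,0,255))
cv2.imwrite('pics/rect.png',o)
a=cv2.imread('pics/scene.png')[165:285,90:245]; b=cv2.imread('pics/side.png')[95:215,265:345]
a=cv2.resize(a,None,fx=3.4,fy=3.4,interpolation=2); b=cv2.resize(b,None,fx=3.4,fy=3.4,interpolation=2)
cv2.imwrite('pics/chute.png',np.hstack([a,b]));print(o.shape,a.shape,b.shape)
E
```

```text
(435, 782, 3) (408, 527, 3) (408, 272, 3)
```

View pics/rect.png

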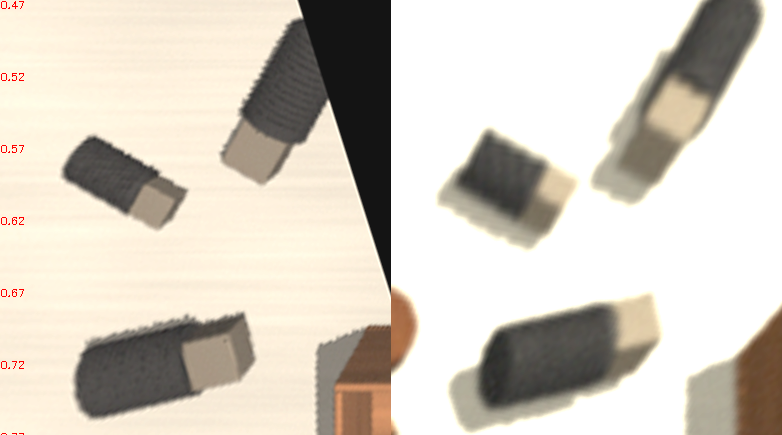

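View pics/chute.png

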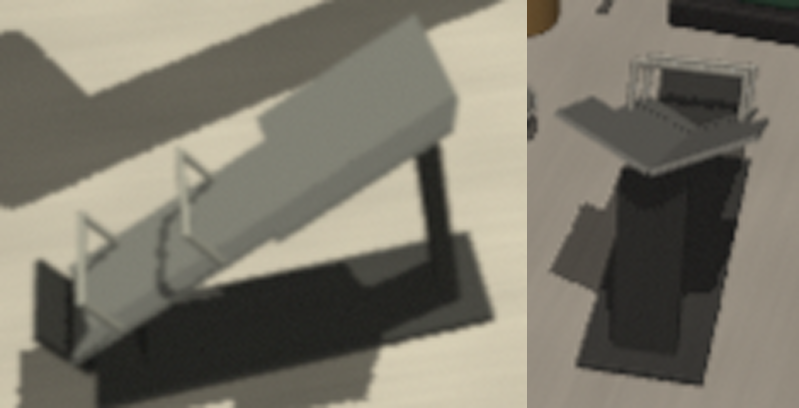

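In the rectified view (1.45 px/mm, left half):

| Plug | Pixel | Size |
|---|---|---|
| A | (165,365) | about 120 x 50 mm |
| B | (270,105) | about as big as A |
| C | (125,184) | about 75 x 33 mm |

C matches the stated size, so C is the plug to take. Its threaded end is at (78,158) and its head at (173,210). Next I'll fit the chute pose and work out the first move.

```bash
cat >> h.py <<'E'
def plan(P,yaw=None):
    "travel units (tool axes now) and spin units to reach P, yaw"
    s=telemetry.get_state(); M=R.from_euler('xyz',s['eef_rot'],degrees=True).as_matrix()
    print('t',round(s['time_s'],2),'tcp',np.round(s['tcp_pos'],4),'rpy',np.round(s['eef_rot'],1),'w',round(s['gripper_width'],4),'travel',(M.T@(np.array(P)-s['tcp_pos'])/.025).round(2),end=' ')
    if yaw is not None: print('spin',round(-((yaw-s['eef_rot'][2]+180)%360-180)/5,2), 'travel after spin',((R.from_euler('xyz',[180,0,yaw],degrees=True).as_matrix().T)@(np.array(P)-s['tcp_pos'])/.025).round(2))
E
python3 - <<'E'
from h import *
from scipy.optimize import least_squares
S=lambda u,v:(90+u/3.4,165+v/3.4); D=lambda u,v:(265+(u-527)/3.4,95+v/3.4)
t=np.tan(np.radians(28))
def model(p):
    a,h=p[3],p[4]
    B=lambda x:[x,0,.115-t*x]; E=lambda x,s:[x+a,s*.068,.115-t*x+h]
    return [('scene',S(415,15),E(-.146,-1)),('scene',S(457,97),B(-.146)),('scene',S(453,133),E(-.146,1)),
     ('scene',S(258,120),E(-.018,-1)),('scene',S(275,240),E(-.018,1)),
     ('side',D(655,170),B(-.146)),('side',D(558,110),E(-.146,1)),('side',D(768,122),E(-.146,-1))]
def res(p,w=0):
    c,s=np.cos(p[2]),np.sin(p[2]); r=[]
    for n,px,L in model(p):
        q=proj(n,[p[0]+c*L[0]-s*L[1],p[1]+s*L[0]+c*L[1],L[2]]); r+=[q[0]-px[0],q[1]-px[1]]
    return np.array(r)
f=least_squares(res,[.56,-.21,-1.6,.01,.03],loss='soft_l1')
print(f.x[:2].round(4),np.degrees(f.x[2]).round(1),f.x[3:].round(4)); print(f.fun.reshape(-1,2).round(1).tolist())
p=f.x; print('mouth',p[:2]+np.array([np.cos(p[2]),np.sin(p[2])])*-.084)
# base-plate short edge direction
for n,u in (('scene',[S(470,233),S(493,318)]),('side',[D(578,367),D(705,384)])):
    e=[ray(n,k,.008)[:2] for k in u]; d=e[1]-e[0]; print(n,np.round(e,3).tolist(),np.degrees(np.arctan2(d[1],d[0])).round(1))
plan([.597,.336,.2],-118.7)
E
```

```text
[ 0.598  -0.2088] -83.7 [0.0153 0.0251]
[[-0.7, -0.5], [-0.5, -1.9], [-0.6, -2.0], [-1.2, -0.6], [0.1, -0.1], [-1.4, 0.3], [-0.5, 1.5], [-3.3, 4.9]]
mouth [ 0.58874948 -0.12534438]
scene [[0.541, -0.064], [0.638, -0.056]] 4.2
side [[0.628, -0.05], [0.53, -0.062]] -173.1
t 1.05 tcp [ 0.1747 -0.652   0.2345] rpy [ 180.   -0. -165.] w 0.0879 travel [-26.55  33.8    1.38] spin -9.26 travel after spin [-42.78   4.16   1.38]
```

```bash
A='{}' ; 
python3 -m handwheel '[{"grip":-1,"travel":[-0.78,1,-0.1],"spin":0},{"grip":-1,"travel":[-0.78,1,-0.1],"spin":0},{"grip":-1,"travel":[-0.78,1,-0.1],"spin":0},{"grip":-1,"travel":[-0.78,1,-0.1],"spin":0},{"grip":-1,"travel":[-0.78,1,-0.1],"spin":0},{"grip":-1,"travel":[-0.78,1,-0.1],"spin":0},{"grip":-1,"travel":[-0.78,1,-0.1],"spin":0},{"grip":-1,"travel":[-0.78,1,-0.1],"spin":0}]' 30
python3 -c "
from h import *
plan([.597,.336,.2],-118.7)"
```

```text
time_s: 2.05
tcp_pos: [0.2739, -0.4175, 0.2548]
eef_rot: [-180.0, 0.0, -165.0]
contact_force: [0.4, -1.2, 1.0]
gripper_width: 0.0876
gripper_force: 0.0
t 2.05 tcp [ 0.2739 -0.4175  0.2548] rpy [-180.    0. -165.] w 0.0876 travel [-20.28  25.77   2.19] spin -9.26 travel after spin [-32.64   3.14   2.19]
```

```bash
python3 -m handwheel '[{"grip":-1,"travel":[-0.78,1,0],"spin":0},{"grip":-1,"travel":[-0.78,1,0],"spin":0},{"grip":-1,"travel":[-0.78,1,0],"spin":0},{"grip":-1,"travel":[-0.78,1,0],"spin":0},{"grip":-1,"travel":[-0.78,1,0],"spin":0},{"grip":-1,"travel":[-0.78,1,0],"spin":0},{"grip":-1,"travel":[-0.78,1,0],"spin":0},{"grip":-1,"travel":[-0.78,1,0],"spin":0}]' | grep pos
python3 -m handwheel '[{"grip":-1,"travel":[-0.78,1,0],"spin":0},{"grip":-1,"travel":[-0.78,1,0],"spin":0},{"grip":-1,"travel":[-0.78,1,0],"spin":0},{"grip":-1,"travel":[-0.78,1,0],"spin":0},{"grip":-1,"travel":[-0.78,1,0],"spin":0},{"grip":-1,"travel":[-0.78,1,0],"spin":0},{"grip":-1,"travel":[-0.78,1,0],"spin":0},{"grip":-1,"travel":[-0.78,1,0],"spin":0}]' | grep pos
python3 -c "
from h import *
plan([.597,.336,.2],-118.7)"
```

```text
tcp_pos: [0.3728, -0.1839, 0.2549]
tcp_pos: [0.4718, 0.0498, 0.2548]
t 4.05 tcp [0.4718 0.0498 0.2548] rpy [ 180.    0. -165.] w 0.0877 travel [-7.8   9.76  2.2 ] spin -9.26 travel after spin [-12.45   1.1    2.19]
```

```bash
python3 -m handwheel '[{"grip":-1,"travel":[-1,0.7,0.2],"spin":-1},{"grip":-1,"travel":[-1,0.7,0.2],"spin":-1},{"grip":-1,"travel":[-1,0.7,0.2],"spin":-1},{"grip":-1,"travel":[-1,0.7,0.2],"spin":-1},{"grip":-1,"travel":[-1,0.7,0.2],"spin":-1},{"grip":-1,"travel":[-1,0.7,0.2],"spin":-1},{"grip":-1,"travel":[-1,0.7,0.2],"spin":-1},{"grip":-1,"travel":[-1,0.7,0.2],"spin":-1}]' | grep pos
python3 - <<'E'
from h import *
plan([.597,.336,.2],-118.7)
s=telemetry.get_state(); w=cap('wrist','w1')
for t in ('long_plug','long_plug_tip'): print(t,[(np.round(d['position']),round(d['p'],2),ray('wrist',d['position'],.017,s).round(4)) for d in models.find_in('wrist',t)])
E
```

```text
tcp_pos: [0.5633, 0.2707, 0.2144]
t 5.05 tcp [0.5633 0.2707 0.2144] rpy [-180.     0.  -124.8] w 0.0876 travel [-2.91  0.39  0.57] spin -1.23 travel after spin [-2.94  0.07  0.57]
long_plug [(array([297., 246.]), 0.92, array([0.5911, 0.3311, 0.017 ])), (array([372., 324.]), 0.85, array([0.5745, 0.456 , 0.017 ]))]
long_plug_tip [(array([295., 244.]), 0.77, array([0.5909, 0.3282, 0.017 ])), (array([214., 331.]), 0.75, array([0.7246, 0.363 , 0.017 ])), (array([371., 322.]), 0.66, array([0.574 , 0.4534, 0.017 ]))]
```

View pics/w1.png

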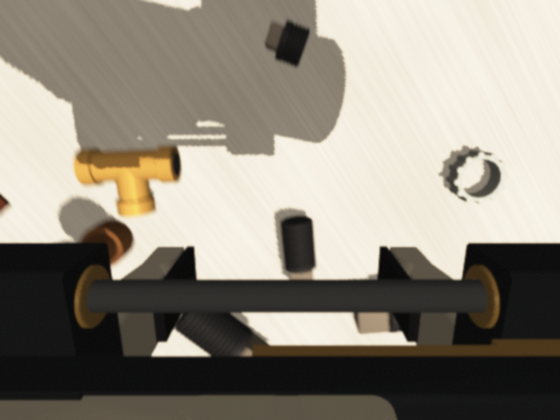

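C, the wanted plug, is in the wrist view. Its threaded body runs from (297,218) at the tip to (301,270), and the head lies below that, partly hidden by the gripper bar. I'll extract its axis from the dark mask.

```bash
python3 - <<'E'
from h import *
s=telemetry.get_state(); im=cv2.imread('pics/w1.png')
m=(im[205:276,270:330].max(2)<70).astype(np.uint8)
n,l,st,ce=cv2.connectedComponentsWithStats(m); k=1+st[1:,4].argmax(); print(st[k])
ys,xs=np.nonzero(l==k); 
rows=range(ys.min()+4,ys.max()-8,2); 
mid=np.array([[270+xs[ys==r].mean(),205+r] for r in rows]); wd=[np.ptp(xs[ys==r])+1 for r in rows]; print(wd)
f=np.polyfit(mid[:,1],mid[:,0],1); P=[ray('wrist',(np.polyval(f,v),v),.017,s) for v in (205+ys.min(),205+ys.max())]
print('rows',205+ys.min(),205+ys.max(),np.round(P,4).tolist(), 'len',np.linalg.norm(P[0]-P[1]))
d=P[0]-P[1]; yaw=np.degrees(np.arctan2(d[1],d[0])); print('yaw',yaw,'cam',camT('wrist',s)[1][:3,3].round(3))
# width in world at mid
v=240; e=[270+xs[ys==v-205].min(),271+xs[ys==v-205].max()]; print('width',np.linalg.norm(ray('wrist',(e[0],v),.017,s)-ray('wrist',(e[1],v),.017,s)))
E
```

```text
[  11   11   33   56 1548]
[np.int64(27), np.int64(29), np.int64(30), np.int64(31), np.int64(30), np.int64(30), np.int64(30), np.int64(30), np.int64(30), np.int64(29), np.int64(30), np.int64(30), np.int64(30), np.int64(29), np.int64(29), np.int64(29), np.int64(29), np.int64(30), np.int64(29), np.int64(29), np.int64(29), np.int64(29)]
rows 216 271 [[0.5729, 0.3031, 0.017], [0.6037, 0.3561, 0.017]] len 0.061336878222624625
yaw -120.20759741969039 cam [0.521 0.212 0.364]
width 0.03115139853009341
```

```bash
python3 - <<'E'
from h import *
for z in (.04,.06,.08,.1): print(z,ray('scene',(348,253),z)[:2].round(3),ray('side',(186,243),z)[:2].round(3))
print('yellow',ray('scene',(322,255),.02)[:2].round(3),ray('scene',(345,275),0.02)[:2].round(3))
plan([.593,.338,.10],-120.2)
E
```

```text
0.04 [0.708 0.231] [0.781 0.172]
0.06 [0.724 0.222] [0.77  0.186]
0.08 [0.741 0.214] [0.759 0.201]
0.1 [0.758 0.206] [0.748 0.215]
yellow [0.683 0.169] [0.76  0.207]
t 5.2 tcp [0.5628 0.2708 0.2138] rpy [ 1.800e+02 -1.000e-01 -1.249e+02] w 0.0874 travel [-2.9   0.55  4.55] spin -0.94 travel after spin [-2.93  0.31  4.55]
```

```bash
python3 -m handwheel '[{"grip":-1,"travel":[0,0,0],"spin":-0.94},{"grip":-1,"travel":[-0.98,0.1,1],"spin":0},{"grip":-1,"travel":[-0.98,0.1,1],"spin":0},{"grip":-1,"travel":[-0.97,0.11,1],"spin":0},{"grip":-1,"travel":[0,0,1],"spin":0},{"grip":-1,"travel":[0,0,1],"spin":0},{"grip":-1,"travel":[0,0,1],"spin":0}]'
python3 - <<'E'
from h import *
plan([.593,.338,.011],-120.2)
s=telemetry.get_state(); w=cap('wrist','w2')
E
```

```text
time_s: 6.08
tcp_pos: [0.5935, 0.3362, 0.0642]
eef_rot: [-180.0, 0.0, -120.4]
contact_force: [0.3, -0.5, 0.7]
gripper_width: 0.0879
gripper_force: 0.0
t 6.08 tcp [0.5935 0.3362 0.0642] rpy [-180.     0.  -120.4] w 0.0879 travel [-0.05  0.05  2.13] spin -0.04 travel after spin [-0.05  0.05  2.13]
```

View pics/w2.png

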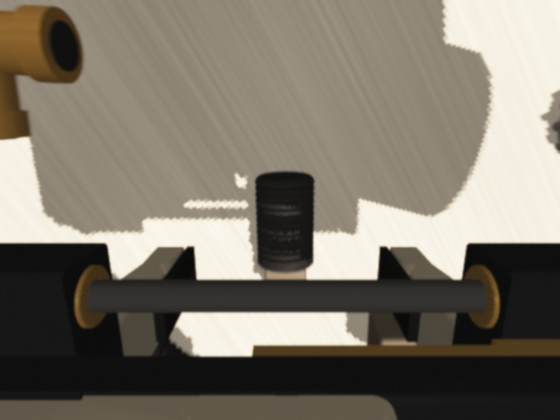

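The plug stands upright in the image between the fingers, at columns 256–313. The tip rim is at row ~172 and the body/head step at row ~268. I'll check its position along the axis.

```bash
python3 - <<'E'
from h import *
s=telemetry.get_state(); M=R.from_euler('xyz',s['eef_rot'],degrees=True).as_matrix()
for px,z in (((285,268),.034),((285,172),.0),((256,220),.017),((313,220),.017)):
    print(px,z,((ray('wrist',px,z,s)-s['tcp_pos'])@M).round(4))
E
```

```text
(285, 268) 0.034 [-0.0105  0.0003  0.0263]
(285, 172) 0.0 [0.0361 0.0002 0.0605]
(256, 220) 0.017 [ 0.0114 -0.0163  0.0434]
(313, 220) 0.017 [0.0114 0.0162 0.0435]
```

```bash
python3 -m handwheel '[{"grip":-1,"travel":[0,0,1],"spin":0},{"grip":-1,"travel":[0,0,1],"spin":0},{"grip":-0.4,"travel":[0,0,0.1],"spin":0},{"grip":1,"travel":[0,0,0],"spin":0},{"grip":1,"travel":[0,0,0],"spin":0},{"grip":1,"travel":[0,0,0],"spin":0},{"grip":1,"travel":[0,0,0],"spin":0}]' 35
```

```text
time_s: 7.0
tcp_pos: [0.5935, 0.3371, 0.0127]
eef_rot: [-180.0, 0.0, -120.3]
contact_force: [0.5, 0.9, -0.0]
gripper_width: 0.0434
gripper_force: 0.0
```

```bash
python3 -m handwheel '[{"grip":1,"travel":[0,0,0],"spin":0},{"grip":1,"travel":[0,0,0],"spin":0},{"grip":1,"travel":[0,0,0],"spin":0},{"grip":1,"travel":[0,0,0],"spin":0}]' 35
python3 -m handwheel '[{"grip":1,"travel":[0,0,-0.5],"spin":0},{"grip":1,"travel":[0,0,-1],"spin":0},{"grip":1,"travel":[0,0,-1],"spin":0},{"grip":1,"travel":[0,0,-1],"spin":0},{"grip":1,"travel":[0,0,-1],"spin":0},{"grip":1,"travel":[0,0,-1],"spin":0},{"grip":1,"travel":[0,0,-1],"spin":0},{"grip":1,"travel":[0,0,-1],"spin":0}]'
python3 - <<'E'
from h import *
plan([.589,-.12,.27],-84)
plan([.589,-.06,.27],-84)
E
```

```text
time_s: 7.5
tcp_pos: [0.5934, 0.337, 0.0123]
eef_rot: [-180.0, 0.0, -120.3]
contact_force: [-0.9, 0.7, 2.5]
gripper_width: 0.0332
gripper_force: 35.0
time_s: 8.5
tcp_pos: [0.5928, 0.3366, 0.2006]
eef_rot: [180.0, -0.0, -120.3]
contact_force: [0.5, -0.1, -2.5]
gripper_width: 0.0331
gripper_force: 35.0
t 8.5 tcp [0.5928 0.3366 0.2006] rpy [ 180.    -0.  -120.3] w 0.0331 travel [15.85 -9.08 -2.77] spin -7.26 travel after spin [18.15  2.06 -2.77]
t 8.5 tcp [0.5928 0.3366 0.2006] rpy [ 180.    -0.  -120.3] w 0.0331 travel [13.77 -7.87 -2.77] spin -7.26 travel after spin [15.76  1.81 -2.77]
```

```bash
python3 -m handwheel '[{"grip":1,"travel":[1,-0.2,-0.4],"spin":-1},{"grip":1,"travel":[1,-0.2,-0.4],"spin":-1},{"grip":1,"travel":[1,-0.2,-0.4],"spin":-1},{"grip":1,"travel":[1,-0.2,-0.4],"spin":-1},{"grip":1,"travel":[1,-0.2,-0.4],"spin":-1},{"grip":1,"travel":[1,-0.2,-0.4],"spin":-1},{"grip":1,"travel":[1,-0.2,-0.4],"spin":-1},{"grip":1,"travel":[1,-0.2,0],"spin":-0.26}]'
python3 - <<'E'
from h import *
plan([.589,-.125,.27],-84)
w=cap('wrist','w3')
E
```

```text
time_s: 9.5
tcp_pos: [0.588, 0.1362, 0.271]
eef_rot: [-179.9, 0.0, -83.9]
contact_force: [0.1, 0.8, -3.2]
gripper_width: 0.0334
gripper_force: 35.0
t 9.5 tcp [0.588  0.1362 0.271 ] rpy [-179.9    0.   -83.9] w 0.0334 travel [10.39  1.07  0.03] spin 0.02 travel after spin [10.4   1.05  0.04]
```

View pics/w3.png

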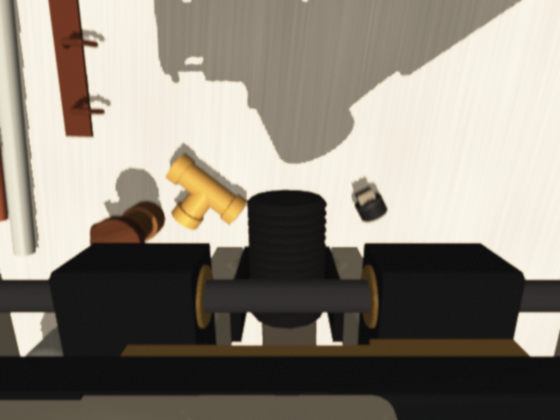

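The plug is held straight in the jaws with the threaded tip forward (288,195). The chute is not in view yet, so I'll move closer.

```bash
python3 -m handwheel '[{"grip":1,"travel":[1,0.1,0],"spin":0},{"grip":1,"travel":[1,0.1,0],"spin":0},{"grip":1,"travel":[1,0.1,0],"spin":0},{"grip":1,"travel":[1,0.1,0],"spin":0},{"grip":1,"travel":[1,0.1,0],"spin":0},{"grip":1,"travel":[1,0.1,0],"spin":0}]' | grep pos
python3 - <<'E'
from h import *
plan([.589,-.125,.27],-84)
w=cap('wrist','w4')
# overlay fitted model
p=[.598,-.2088,np.radians(-83.7)];c,s=np.cos(p[2]),np.sin(p[2]);t=np.tan(np.radians(28))
im=cv2.imread('pics/w4.png')
for L in ([-.146,0,.193],[-.018,0,.1246],[-.131,.068,.2185],[-.131,-.068,.2185],[-.003,.068,.15],[-.003,-.068,.15],[.146,0,.038]):
    q=proj('wrist',[p[0]+c*L[0]-s*L[1],p[1]+s*L[0]+c*L[1],L[2]]); cv2.circle(im,(int(q[0]),int(q[1])),3,(0,0,255),1); print(np.round(q))
cv2.imwrite('pics/w4o.png',cv2.resize(im,(800,600)))
E
```

```text
tcp_pos: [0.5883, -0.0144, 0.2697]
t 10.3 tcp [ 0.5883 -0.0144  0.2697] rpy [180.   0. -84.] w 0.0332 travel [ 4.4   0.43 -0.01] spin -0.0 travel after spin [ 4.4   0.43 -0.01]
[302. 151.]
[299. -38.]
[181. 130.]
[427. 128.]
[195. -80.]
[406. -81.]
[ 296. -222.]
```

View pics/w4o.png

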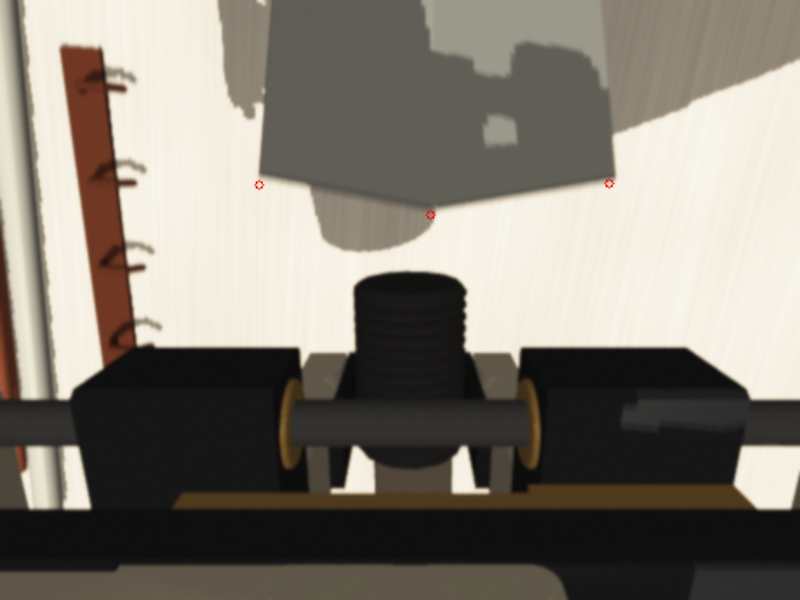

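The fit matches the wrist view. The V corners are at (261,176) and (615,178) and the V bottom at (433,207), which puts the chute about 3 mm farther and 1 mm to the right of the model. I'll move over the mouth and lower the plug.

```bash
python3 -m handwheel '[{"grip":1,"travel":[0.9,0.1,0],"spin":0},{"grip":1,"travel":[0.9,0.1,0],"spin":0},{"grip":1,"travel":[0.9,0.1,0],"spin":0},{"grip":1,"travel":[0.9,0.1,0],"spin":0},{"grip":1,"travel":[0.92,0.1,0],"spin":0},{"grip":1,"travel":[0,0,0.8],"spin":0},{"grip":1,"travel":[0,0,0.8],"spin":0},{"grip":1,"travel":[0,0,0.8],"spin":0}]'
python3 -m handwheel '[{"grip":1,"travel":[0,0,0],"spin":0},{"grip":1,"travel":[0,0,0],"spin":0}]'
python3 - <<'E'
from h import *
plan([.5877,-.128,.2095],-84)
w=cap('wrist','w5');a=cap('side','s5');b=cap('scene','c5')
a=cv2.resize(a[70:220,240:380],(373,400));b=cv2.resize(b[140:290,80:240],(427,400)); cv2.imwrite('pics/p5.png',np.hstack([a,b])[:,:,::-1])
E
```

```text
time_s: 11.35
tcp_pos: [0.5878, -0.1273, 0.2091]
eef_rot: [180.0, 0.0, -84.0]
contact_force: [0.1, -0.8, -1.7]
gripper_width: 0.0328
gripper_force: 35.0
time_s: 11.6
tcp_pos: [0.5886, -0.1273, 0.2105]
eef_rot: [-180.0, -0.0, -84.0]
contact_force: [0.4, 0.6, -1.2]
gripper_width: 0.0329
gripper_force: 35.0
t 11.6 tcp [ 0.5886 -0.1273  0.2105] rpy [-180.   -0.  -84.] w 0.0329 travel [0.02 0.04 0.04] spin 0.0 travel after spin [0.02 0.04 0.04]
```

View pics/p5.png

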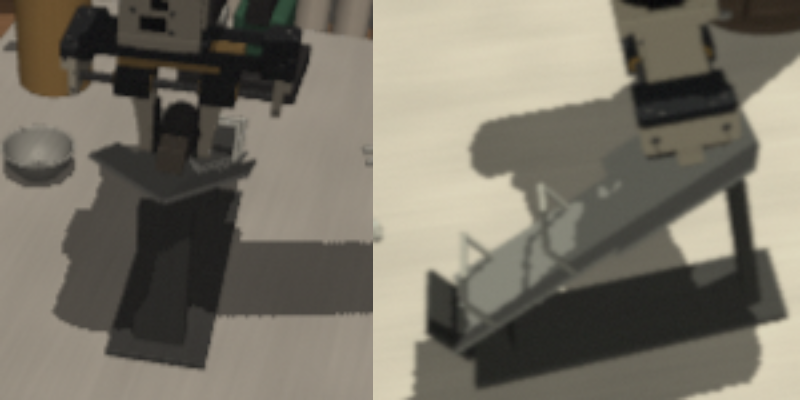

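The side view shows the plug over the V, head uphill at (172,150), centred above the V bottom at (163,198). Nothing is touching, so I'll release it.

```bash
python3 -m handwheel '[{"grip":-0.4,"travel":[0,0,0],"spin":0},{"grip":-0.4,"travel":[0,0,0],"spin":0},{"grip":-0.4,"travel":[0,0,0],"spin":0},{"grip":-0.4,"travel":[0,0,0],"spin":0},{"grip":-0.4,"travel":[0,0,0],"spin":0},{"grip":-0.4,"travel":[0,0,0],"spin":0}]'
python3 -m handwheel '[{"grip":-0.4,"travel":[0,0,-0.5],"spin":0},{"grip":-0.4,"travel":[0,0,-1],"spin":0},{"grip":-0.4,"travel":[0,0,-1],"spin":0},{"grip":-0.4,"travel":[-1,0,-1],"spin":0},{"grip":-0.4,"travel":[-1,0,-0.5],"spin":0},{"grip":-0.4,"travel":[-1,0,0],"spin":0},{"grip":-0.4,"travel":[-1,0,0],"spin":0}]'
python3 - <<'E'
from h import *
a=cap('side','s6');b=cap('scene','c6');
p=[.597,-.2118,np.radians(-83.7)];c,s=np.cos(p[2]),np.sin(p[2]);u=np.array([np.cos(np.radians(28)),0,-np.sin(np.radians(28))])
for n,k in (('tip',0),('step',.052),('head',.076)):
    L=np.array([.155,0,.054])-u*k; print(n,np.round(proj('scene',[p[0]+c*L[0],p[1]+s*L[0],L[2]])))
a=cv2.resize(a[70:220,240:380],(373,400));b=cv2.resize(b[160:280,90:218],(427,400),interpolation=2); cv2.imwrite('pics/p6.png',np.hstack([a,b])[:,:,::-1])
E
```

```text
time_s: 12.5
tcp_pos: [0.5883, -0.1274, 0.2095]
eef_rot: [-180.0, -0.0, -84.0]
contact_force: [0.5, 0.4, -0.5]
gripper_width: 0.0611
gripper_force: 0.0
time_s: 13.38
tcp_pos: [0.5778, -0.0272, 0.3109]
eef_rot: [-179.9, 0.0, -84.0]
contact_force: [-0.4, 0.4, -0.0]
gripper_width: 0.0614
gripper_force: 0.0
tip [109. 258.]
step [126. 247.]
head [134. 242.]
```

View pics/p6.png

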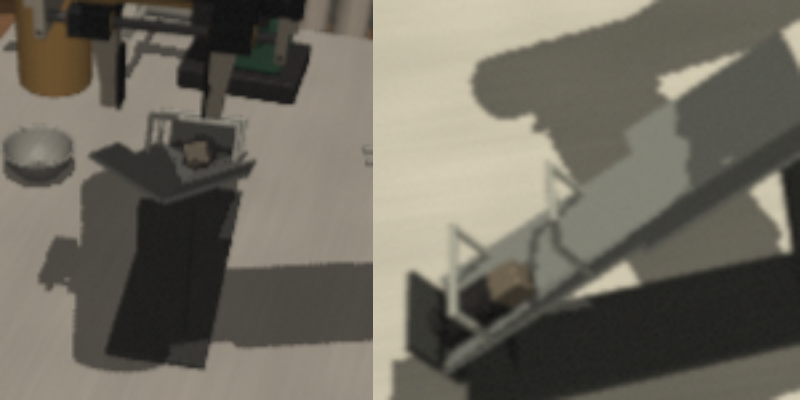

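The plug lies under both hoops with its dark body against the stop plate. The pale head is uphill at scene pixel (131,245), and the seated pose predicts (130,244.5).

```bash
python3 -c "
from plant import close_job; print(close_job())"
```

```text
the job is handed in; nothing more can be done
None
```

The long plug slid down under both hoops and rests with its threaded end on the stop plate and its head uphill; the short plug was left alone, and I handed the job in at about 13.5 s.

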